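Clear the card rack of a transmitter after discharging it

ROBOT

A 6-joint arm with a two-finger parallel gripper is mounted at the origin on the work surface. World frame = base frame: x ahead of the robot, y to its left, z up, the work surface at z = 0. Lengths are in m, angles in rad, forces in N, time in s.
With the tool pointing down it reaches from about 0.375 to 0.9 m from the base axis. Payload 3.1 kg.
Tool frame: the origin (TCP) lies between the finger pads; the fingertips stand 17 mm ahead of it and the grasp point (between the pads) lies 2 mm behind it; z points along the fingers, y is the line along which they close (so a half turn about z gives the same grasp; the last joint's range is limited). The gripper opens to 85 mm and grips with 20 to 120 N. Pads are 22 mm wide; open, the fingers measure 114 mm over their backs; the gripper's body (76 mm by 85 mm) begins 54 mm behind the grasp point. The pads swing forward as they close: fully open they stand 13 mm farther back than shut.
Start: joints at [1.03, 0.527, 1.433, -0, 1.181, -0.178], TCP at [0.221, 0.585, 0.248] pointing down, gripper open.
Joint ranges: [-3.08, 3.08], [-0.75, 2.2], [0.22, 2.44], [-1.43, 4.57], [0, 2.65], [-2.85, 2.85]. Speed limits (rad/s): [2.79, 2.79, 3.14, 3.14, 3.14, 3.14].

INTERFACE

Orientations are given as a unit quaternion [x, y, z, w].
In Python, from station import sense, vision, order gives the robot as it stands.
- The arm moves only by the shell command python3 -m crank 'ROWS' [OPENING] [FORCE]. ROWS is JSON, a list of rows, each an object with "dp": the shift along the world's x, y, z in units of 30 mm (1.0 is 30 mm), a list of three; "angular": the turn, a rotation vector about the world's x, y, z in degrees, a list of three. In form: [{"dp": [dx, dy, dz], "angular": [ax, ay, az]}, ...]. A call has 1 to 20 rows; each row shifts and turns the commanded pose from where the row before left it; what a row does not reach is not made up. A row lasts 1/10 s, in which the tool goes at most 50 mm and 8.59 degrees, less where a joint would pass 70% of its speed; a pose out of reach is approached as far as the arm can. A call is refused whole if a number of a shift passes 1 or a number of a turn 8.59, either way. A call with a gripper value outside its range is refused whole. OPENING is the closure, from 0 (fully open) to 1 (shut), set as the call begins (- or left out, the last holds). The fingers move at their own pace and stop on an object; FORCE is the grip in N (left out, the last holds). Time passes only in rows, so rows that do not move let the fingers close. It gives the time, the measured TCP pose, the force, the opening and the grip force at its end, in the units of the state.
- sense(): the state, without advancing time (a new reading comes with each control period).
- vision.snapshot(name): name is "scene" or "top"; returns a dict with "image" (420x560x3 uint8, blue, green, red), "range_z" (420x560 float32, m along the optical axis (not along the pixel's ray), 0 where there is no reading), "mtx" (3x3 intrinsics, pixels), "pose" (4x4, takes a point from camera to world coordinates). Camera axes: x right, y down, z forward; pixel columns grow to the right and rows downward; lengths in m; the calibration is good to about 2 mm. A picture is of the moment at which its call begins.
- order.sign_off(): hands the job in; it is judged then, once.
The state is a dict: "t": time; "q": joint angles; "qd": joint speeds; "tau": joint torques, N m; "tcp_pos": TCP position; "tool_rot": TCP orientation; "force": force on the tool from outside, world axes, zero at the start; "ft_torque": the same for the moment, N m; "finger_gap": opening from 0.0 (shut) to 1.0 (fully open); "gripper_force": force on a finger pad.
Only numpy, scipy, OpenCV 4.12 (cv2) and the standard library are available. Lean on these libraries where they do the work, as an engineer would, in place of code of your own. Each camera call takes 0.05 s, during which the arm holds its last target. There are 200 camera calls.

TASK

First press the spring plunger of the bleeder box right down to its stop, keep it down for a full second and let it come up again; only then touch the cassettes. Lift every circuit-card cassette by its bail handle out of the black rack and stand it upright in the white tray, never letting one fall over. Finally pick up the handled dust cover and fit it squarely over the empty rack so that it sits fully down, leaving the four small parts on the desk where they are.

Things in the scene. Friction and masses are not known exactly. Their poses are not given: they have to be found in the camera images.
- unit0_c (a point): Upright aluminium card cassette 36 (x) x 100 (y) x 85 mm, 0.25 kg, with a steel bail handle on top; in a rack slot, axes along the rack's. Point on its vertical axis 61 mm above its underside. Handle: level bar 10 x 80 x 10 mm along its y, centre 56 mm above the point, on posts at y = +-36 mm, 27 mm free under it. Three or four cassettes are present, the other None.
- unit1_c (a point): Another cassette just like unit0_c, the point and axes placed alike; None if absent.
- unit2_c (a point): Another cassette just like unit0_c, the point and axes placed alike; None if absent.
- unit3_c (a point): Another cassette just like unit0_c, the point and axes placed alike; None if absent.
- rack: Fixed black polymer rack, 264 (x) x 120 (y) mm, 60 mm high, open on top; origin at the centre of its underside, z up. Four slots in a row at x = -96, -32, 32, 96 mm, each 44 (x) x 112 (y) mm, floor 8 mm thick, 30 mm high lips along the two long sides. Its place may be swapped with the tray's.
- tray: Fixed white open tray, outside 300 (x) x 150 (y) mm, 30 mm high, walls and floor 5 mm thick, no dividers. Origin at the centre of its underside, z up. Big enough for four cassettes side by side along its x with their handles along its y.
- cover_c (a point): Loose black cover, 0.25 kg: plate 282 (x) x 138 (y) x 3 mm with a 12 mm skirt below, 6 mm play round the rack, either way round. Bail handle over its middle: bar 10 x 80 x 10 mm along y, 30 mm free under it. Point in the middle, 27.5 mm above the skirt's edge; bar centre 22.5 mm above the point. Fully down on the rack the point is 75.5 mm above the rack's underside, x along the rack's x.
- plunger (a joint): Travel of the spring plunger in m: 0 up, 0.015 at the stop. Spring force 2.8 N at the start of travel, 8 N at the stop; springs back by itself.
- plunger_top (a point): Centre of the top face of the plunger's black mushroom head, 44 mm in diameter, on the white steel bleeder box (80 x 80 x 50 mm, fixed). 87 mm above the desk when up; pressed straight down. The box may stand on either side of the desk, swapped with the fan guard.
- fan_guard: Grey plastic fan guard, 80 x 80 x 10 mm, loose, to be left alone. Origin at the centre of its underside.
- spacer: Knurled aluminium spacer standing upright, 29 mm diameter, 55 mm high, to be left alone. Origin at the centre of its underside.
- bumper: Orange silicone bumper foot, 48 mm diameter, 22 mm high, to be left alone. Origin at the centre of its underside.
- sma_pair: Silver SMA connector pair, 64 mm long in x, 14 mm wide, 13 mm high, to be left alone. Origin at the centre of its underside.

How it is judged:
On the way, in this order (a step that is already met when the one before it is completed fails the run):
1. the plunger is held down at its stop for most of a second while every cassette still stands untouched in the rack (value of joint plunger above 0.0135 m and distance of each of unit0_c, unit1_c, unit2_c, unit3_c from where it was at the start of the episode below 0.02 m), for 0.7 s.
2. the plunger is up again (value of joint plunger below 0.003 m), for 0.1 s.
3. every cassette stands upright in the tray (x of unit0_c in the frame of tray between -0.13 and 0.13 m and y of unit0_c in the frame of tray between -0.045 and 0.045 m and height (world z) of each of unit0_c, unit1_c, unit2_c, unit3_c below 0.075 m and angle between each of unit0_c, unit1_c, unit2_c, unit3_c's own z axis and vertical below 0.12 rad and linear speed of each of unit0, unit1, unit2, unit3 below 0.03 m/s and x of unit1_c in the frame of tray between -0.13 and 0.13 m and y of unit1_c in the frame of tray between -0.045 and 0.045 m and x of unit2_c in the frame of tray between -0.13 and 0.13 m and y of unit2_c in the frame of tray between -0.045 and 0.045 m and x of unit3_c in the frame of tray between -0.13 and 0.13 m and y of unit3_c in the frame of tray between -0.045 and 0.045 m), for 0.2 s.
4. the cover sits squarely and fully down on the rack (x of cover_c in the frame of rack between -0.012 and 0.012 m and y of cover_c in the frame of rack between -0.012 and 0.012 m and z of cover_c in the frame of rack between 0.07 and 0.08 m and angle between cover_c's own z axis and vertical below 0.04 rad and angle between the x axis of cover_c and the x axis of rack, either way round below 0.12 rad and linear speed of cover below 0.03 m/s), for 0.2 s.
At the end, for the whole second after the job is handed in: Every cassette upright (0.12 rad) and still on the tray floor, centre within 130 mm along and 45 mm across of the tray middle; cover still, fully down on the rack (height within 5 mm, level 0.04 rad, centred 12 mm, square 0.12 rad); plunger up (all of step 3 and all of step 4 and value of joint plunger below 0.003 m); the robot touches nothing.
It fails at once if a small part on the desk is moved more than 20 mm (distance of any of fan_guard, spacer, bumper, sma_pair from where it was at the start of the episode above 0.02 m).
It fails at once if a cassette falls over (tilts more than 0.8 rad) (angle between any of unit0_c, unit1_c, unit2_c, unit3_c's own z axis and vertical above 0.8 rad).
It fails at once if a cassette is gripped or pushed by its box instead of its handle ((contact force between the fingers and unit0 above 3 N and z of the grasp point in the frame of unit0_c below 0.028 m) or (contact force between the fingers and unit1 above 3 N and z of the grasp point in the frame of unit1_c below 0.028 m) or (contact force between the fingers and unit2 above 3 N and z of the grasp point in the frame of unit2_c below 0.028 m) or (contact force between the fingers and unit3 above 3 N and z of the grasp point in the frame of unit3_c below 0.028 m)).
Of unit0, unit1, unit2, unit3 only 3 to 4 are there at a start; the rules pass over those that are not, and their reading is None.
At some moment in a run one of cover may be knocked a few centimetres aside while the robot is not near it.
It also fails if it takes over 208 s, if anything falls off the work surface, if the arm or the gripper's body presses on something with over 40 N, if the wrist force passes 120 N, or if a joint passes its speed limit or range.

## Working session

There is one attempt and no reset: what is moved stays moved. The work goes in short steps, Python scripts to look and compute and a shell command to move; the robot and the scene stay as the last step left them, time stands still between calls to the robot, and variables do not carry over. Pictures are saved under pics/ and viewed, at most 14 in all, crops included, and the job is handed in when it is done.

```bash
ls; mkdir -p pics; python3 - <<'E'
from station import sense, vision
import cv2, numpy as np
for n in("scene","top"):
    s=vision.snapshot(n); cv2.imwrite(f"pics/{n}0.png",s["image"]); np.savez(f"{n}0.npz",**s)
    print(n,s["mtx"].tolist(),np.round(s["pose"],4).tolist(),(s["range_z"]>0).mean())
print(sense())
E
```

```text
pics
scene [[509.8949191411578, 0.0, 266.37482590479055], [0.0, 509.8949191411578, 203.4561028338208], [0.0, 0.0, 1.0]] [[-0.5958, 0.4451, -0.6685, 1.4101], [0.8031, 0.3281, -0.4973, 0.634], [-0.002, -0.8332, -0.553, 0.7901], [0.0, 0.0, 0.0, 1.0]] 0.9924787414965986
top [[480.29422479983947, 0.0, 279.03879180850885], [0.0, 480.29422479983947, 202.49998014792504], [0.0, 0.0, 1.0]] [[0.0019, -0.9974, 0.0724, 0.4822], [-1.0, -0.0016, 0.0041, -0.0129], [-0.004, -0.0724, -0.9974, 1.3926], [0.0, 0.0, 0.0, 1.0]] 0.99578231292517
{'t': 0.1, 'q': array([ 1.03049662e+00,  5.28400955e-01,  1.43374916e+00,  9.95213755e-06,
        1.18143162e+00, -1.78518702e-01]), 'qd': array([-2.64920038e-05, -1.89630305e-03, -3.05690312e-03,  4.50843310e-04,
        8.96119649e-04, -2.60824491e-04]), 'tau': array([ 1.36483877e-04, -4.43303633e+01, -1.78585607e+01, -2.69585444e-04,
        3.83960840e-03,  9.11924786e-06]), 'tcp_pos': array([0.22087713, 0.58402184, 0.24742236]), 'tool_rot': array([ 1.79907391e-01,  9.83683049e-01, -9.29377355e-04, -3.54109391e-04]), 'force': array([ 0.3011787 , -0.31187934, -0.03555363]), 'ft_torque': array([ 0.00543865, -0.00166367, -0.01227151]), 'gripper_force': 0.0, 'finger_gap': 1.0025300205964325}
```

View pics/scene0.png

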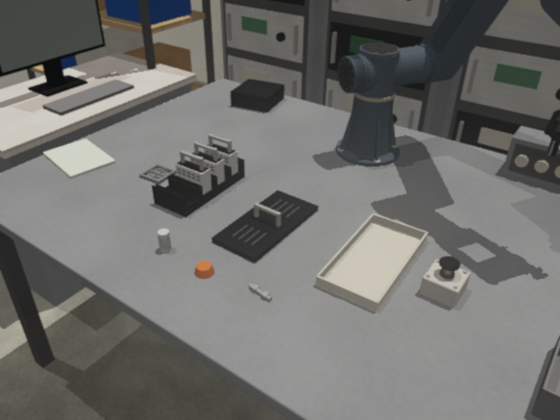

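View pics/top0.png

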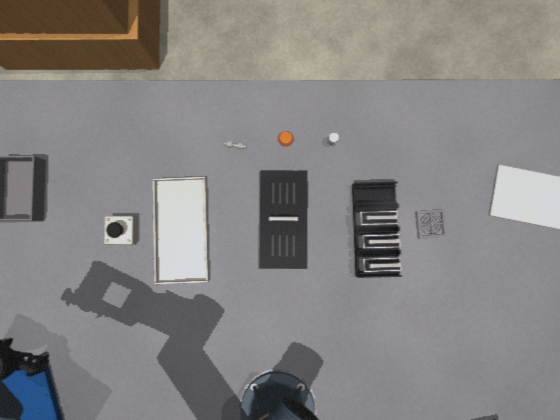

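The top view shows the plunger at (115,229), the tray around (181,230), the cover with its bar at (283,218), and the rack around (376,228). Three cassettes are in the rack, with bars near rows 215, 240 and 265, and the far slot is empty. The small parts are at (235,145), (286,138), (333,138) and (430,222).

```bash
cat > h.py <<'E'
from station import sense, vision
import cv2, numpy as np
def snap(n="top"):
    s=vision.snapshot(n); return s
def cloud(s):
    h,w=s["range_z"].shape; v,u=np.mgrid[:h,:w]
    K=s["mtx"]; z=s["range_z"]
    p=np.stack([(u-K[0,2])/K[0,0]*z,(v-K[1,2])/K[1,1]*z,z],-1)
    return p@s["pose"][:3,:3].T+s["pose"][:3,3]
def ray(s,u,v,z):
    K=s["mtx"];d=s["pose"][:3,:3]@np.array([(u-K[0,2])/K[0,0],(v-K[1,2])/K[1,1],1]);o=s["pose"][:3,3]
    return (o+d*(z-o[2])/d[2])
def blobs(s,mask,z,amin=20):
    """contours of mask -> min-area rects with corners cast onto plane z: centre, sizes, angle(deg, long side)"""
    out=[]
    for c in cv2.findContours(mask.astype(np.uint8),cv2.RETR_EXTERNAL,cv2.CHAIN_APPROX_NONE)[0]:
        if len(c)<3: continue
        w=np.array([ray(s,u,v,z)[:2] for u,v in c[:,0]],np.float32)
        (cx,cy),(a,b),t=cv2.minAreaRect(w*1000)
        if a*b<amin: continue
        if a<b: a,b,t=b,a,t+90
        out.append((round(cx,1),round(cy,1),round(a),round(b),round((t+90)%180-90,1)))
    return out
E
python3 - <<'E'
from h import *
s=dict(np.load("top0.npz")); P=cloud(s); Z=P[...,2]
R=(P[...,0]>.25)&(P[...,0]<.75)&(abs(P[...,1])<.5)
g=cv2.cvtColor(s["image"],cv2.COLOR_BGR2GRAY).astype(int)
print("desk",np.median(Z[R&(Z<.02)]))
print("plunger",blobs(s,R&(P[...,1]>.28)&(Z>.075)&(Z<.11),.087))
print("rack",blobs(s,R&(P[...,1]<-.13)&(P[...,1]>-.36)&(Z>.02)&(Z<.07),.045,5000))
print("bars",blobs(s,R&(P[...,1]<-.13)&(Z>.105),.13))
print("barsbright",blobs(s,R&(P[...,1]<-.13)&(Z>.1)&(g>150),.13))
print("cover bar",blobs(s,R&(abs(P[...,1])<.12)&(g>150)&(P[...,0]<.5),.055))
print("cover",blobs(s,R&(abs(P[...,1])<.12)&(g<75)&(P[...,0]>.25),.015,5000))
print("tray",blobs(s,R&(P[...,1]>.12)&(P[...,1]<.29)&(Z>.018),.03,5000))
print("trayrim z",np.percentile(Z[R&(P[...,1]>.12)&(P[...,1]<.29)],[5,50,98]))
for r in(205,215,222,240,265):print(r,np.round(P[r,376],3),np.round(Z[r,355:400:5],3))
E
```

```text
desk 2.7612785901798276e-05
plunger [(502.7, 439.7, 41, 41, -89.9)]
rack [(506.4, -282.2, 267, 128, 1.7)]
bars [(411.1, -283.1, 81, 10, -86.7), (473.5, -281.3, 82, 10, -87.2), (536.3, -277.0, 82, 10, -87.2)]
barsbright [(410.8, -284.5, 79, 8, -87.8), (473.3, -282.7, 79, 8, -87.8), (537.4, -278.3, 79, 8, -89.9)]
cover bar []
cover [(534.3, -20.0, 278, 136, 0.1)]
tray [(504.1, 241.9, 300, 96, 0.7)]
trayrim z [-0.00537402  0.00027214  0.02686597]
205 [ 0.576 -0.287  0.007] [0.045 0.022 0.009 0.012 0.007 0.008 0.007 0.005 0.031]
215 [ 0.543 -0.27   0.094] [0.03  0.078 0.095 0.094 0.095 0.094 0.13  0.129 0.131]
222 [ 0.524 -0.27   0.093] [0.029 0.073 0.096 0.09  0.091 0.09  0.093 0.092 0.089]
240 [ 0.476 -0.261  0.134] [0.022 0.045 0.1   0.129 0.135 0.126 0.13  0.13  0.133]
265 [ 0.41  -0.262  0.124] [0.001 0.026 0.092 0.126 0.131 0.129 0.131 0.129 0.131]
```

```bash
python3 -m crank '[{"dp":[0.94,-0.48,-0.3],"angular":[0,0,-6.7]},{"dp":[0.94,-0.48,-0.3],"angular":[0,0,-6.7]},{"dp":[0.94,-0.48,-0.3],"angular":[0,0,-6.7]},{"dp":[0.94,-0.48,-0.3],"angular":[0,0,-6.7]},{"dp":[0.94,-0.48,-0.3],"angular":[0,0,-6.7]},{"dp":[0.94,-0.48,-0.3],"angular":[0,0,-6.7]},{"dp":[0.94,-0.48,-0.3],"angular":[0,0,-6.7]},{"dp":[0.94,-0.48,-0.3],"angular":[0,0,-6.7]},{"dp":[0.94,-0.48,-0.3],"angular":[0,0,-6.7]},{"dp":[0.94,-0.48,-0.3],"angular":[0,0,-6.7]},{"dp":[0,0,0],"angular":[0,0,0]},{"dp":[0,0,0],"angular":[0,0,0]}]' 1 40
python3 - <<'E'
from h import *
s=dict(np.load("top0.npz")); P=cloud(s)
g=cv2.cvtColor(s["image"],cv2.COLOR_BGR2GRAY).astype(int)
X=(P[...,0]>.2)&(P[...,0]<.75)
print("tray",blobs(s,X&(P[...,1]>.13)&(P[...,1]<.35)&(g>150),.03,5000))
print("coverbar",blobs(s,X&(abs(P[...,1])<.1)&(g>150)&(P[...,2]>.03),.055))
print("guard",blobs(s,X&(P[...,1]<-.36)&(P[...,1]>-.5)&(P[...,2]>.004),.01,300))
E
```

```text
t: 1.3
tcp_pos: [0.5032, 0.4397, 0.1574]
tool_rot: [0.693, 0.721, -0.001, -0.0]
force: [0.2, 0.3, -0.2]
finger_gap: -0.004
gripper_force: 0.0
tray [(507.5, 272.0, 291, 145, 2.4)]
coverbar [(534.6, -19.8, 75, 8, -89.9)]
guard [(523.7, -445.3, 96, 86, -84.9)]
```

```bash
python3 -m crank '[{"dp":[0,0,-0.4],"angular":[0,0,0]},{"dp":[0,0,-0.4],"angular":[0,0,0]},{"dp":[0,0,-0.4],"angular":[0,0,0]},{"dp":[0,0,-0.4],"angular":[0,0,0]},{"dp":[0,0,-0.12],"angular":[0,0,0]},{"dp":[0,0,-0.12],"angular":[0,0,0]},{"dp":[0,0,-0.12],"angular":[0,0,0]},{"dp":[0,0,-0.12],"angular":[0,0,0]},{"dp":[0,0,-0.12],"angular":[0,0,0]},{"dp":[0,0,-0.12],"angular":[0,0,0]},{"dp":[0,0,0],"angular":[0,0,0]},{"dp":[0,0,0],"angular":[0,0,0]}]'
```

```text
t: 2.5
tcp_pos: [0.5026, 0.4404, 0.0897]
tool_rot: [0.693, 0.721, -0.0, -0.0]
force: [-4.0, -1.5, 7.3]
finger_gap: 0.001
gripper_force: 3.7
```

```bash
python3 -m crank '[{"dp":[0,0,-0.1],"angular":[0,0,0]},{"dp":[0,0,0],"angular":[0,0,0]},{"dp":[0,0,0],"angular":[0,0,0]}]'
```

```text
t: 2.8
tcp_pos: [0.5027, 0.4405, 0.089]
tool_rot: [0.693, 0.721, -0.0, -0.0]
force: [-7.1, -2.4, 16.4]
finger_gap: -0.004
gripper_force: 8.6
```

At the stop (16 N). Now I hold it for over a second, then rise.

```bash
python3 -m crank '[{"dp":[0,0,-0.03],"angular":[0,0,0]},{"dp":[0,0,0],"angular":[0,0,0]},{"dp":[0,0,0],"angular":[0,0,0]},{"dp":[0,0,0],"angular":[0,0,0]},{"dp":[0,0,0],"angular":[0,0,0]},{"dp":[0,0,0],"angular":[0,0,0]},{"dp":[0,0,0],"angular":[0,0,0]},{"dp":[0,0,0],"angular":[0,0,0]},{"dp":[0,0,0],"angular":[0,0,0]},{"dp":[0,0,0],"angular":[0,0,0]},{"dp":[0,0,0],"angular":[0,0,0]},{"dp":[0,0,0],"angular":[0,0,0]}]'
python3 -m crank '[{"dp":[0,0,0.3],"angular":[0,0,0]},{"dp":[0,0,0.6],"angular":[0,0,0]},{"dp":[0,0,0.6],"angular":[0,0,0]},{"dp":[0,0,1],"angular":[0,0,0]},{"dp":[0,0,1],"angular":[0,0,0]},{"dp":[0,0,1],"angular":[0,0,0]},{"dp":[0,0,1],"angular":[0,0,0]}]' 0.4
python3 -c "
from h import *
s=snap('scene');cv2.imwrite('pics/s1.png',cv2.resize(s['image'][180:330,380:540],None,fx=3,fy=3))"
```

```text
t: 4.0
tcp_pos: [0.5027, 0.4405, 0.0889]
tool_rot: [0.693, 0.721, 0.0, 0.0]
force: [-7.1, -5.4, 21.7]
finger_gap: 0.0
gripper_force: 10.5
t: 4.7
tcp_pos: [0.5041, 0.4407, 0.2512]
tool_rot: [0.693, 0.721, 0.001, 0.0]
force: [-0.3, 0.5, -0.4]
finger_gap: 0.6
gripper_force: 0.0
```

View pics/s1.png

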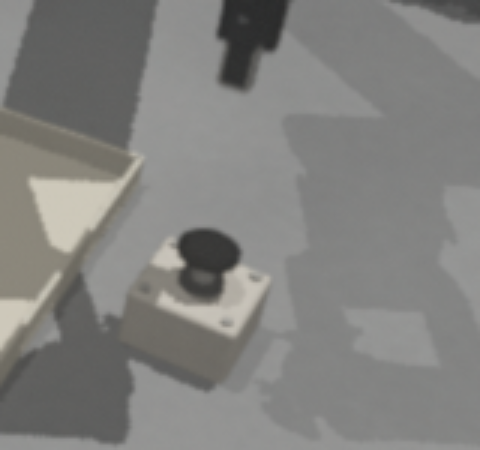

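The plunger is up again: its head is clear of the box at (208,250) in the crop. Next is the farthest cassette, with its bar at (0.537,-0.278).

```bash
python3 -m crank '[{"dp":[0.05,-1,0],"angular":[0,0,0]},{"dp":[0.05,-1,0],"angular":[0,0,0]},{"dp":[0.05,-1,0],"angular":[0,0,0]},{"dp":[0.05,-1,0],"angular":[0,0,0]},{"dp":[0.05,-1,0],"angular":[0,0,0]},{"dp":[0.05,-1,0],"angular":[0,0,0]},{"dp":[0.05,-1,0],"angular":[0,0,0]},{"dp":[0.05,-1,0],"angular":[0,0,0]},{"dp":[0.05,-1,0],"angular":[0,0,0]},{"dp":[0.05,-1,0],"angular":[0,0,0]},{"dp":[0.05,-1,0],"angular":[0,0,0]},{"dp":[0.05,-1,0],"angular":[0,0,0]},{"dp":[0.05,-1,0],"angular":[0,0,0]},{"dp":[0.05,-1,0],"angular":[0,0,0]},{"dp":[0.05,-1,0],"angular":[0,0,0]},{"dp":[0.05,-1,0],"angular":[0,0,0]},{"dp":[0.05,-1,0],"angular":[0,0,0]},{"dp":[0.05,-1,0],"angular":[0,0,0]},{"dp":[0.05,-1,0],"angular":[0,0,0]},{"dp":[0.05,-1,0],"angular":[0,0,0]}]'
python3 -m crank '[{"dp":[0.025,-1,-0.5],"angular":[0,0,0]},{"dp":[0.025,-1,-0.5],"angular":[0,0,0]},{"dp":[0.025,-1,-0.5],"angular":[0,0,0]},{"dp":[0.025,-1,-0.5],"angular":[0,0,0]},{"dp":[0,0,0],"angular":[0,0,0]},{"dp":[0,0,0],"angular":[0,0,0]}]'
python3 -c "
from h import *
s=snap('scene');cv2.imwrite('pics/s2.png',cv2.resize(s['image'][60:260,110:330],None,fx=3,fy=3))"
```

```text
t: 6.75
tcp_pos: [0.5338, -0.1614, 0.2498]
tool_rot: [0.693, 0.721, 0.0, 0.001]
force: [1.4, -1.0, 0.6]
finger_gap: 0.602
gripper_force: 0.0
t: 7.35
tcp_pos: [0.5361, -0.2802, 0.1892]
tool_rot: [0.694, 0.72, 0.0, -0.0]
force: [-0.2, 0.4, 0.2]
finger_gap: 0.6
gripper_force: 0.0
```

View pics/s2.png

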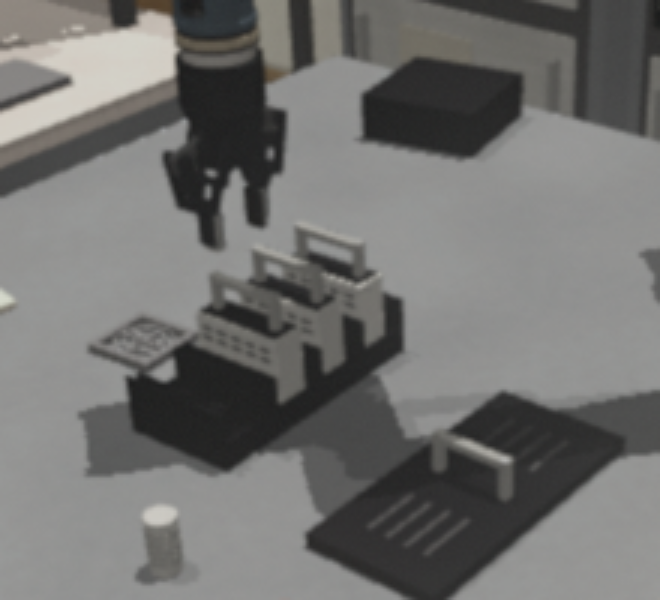

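The fingers straddle the line of the front cassette's bar, at crop (210,235) and (257,210). They are perpendicular to the bar, and the fan guard is clear.

```bash
python3 -m crank '[{"dp":[0.02,0,-0.5],"angular":[0,0,0]},{"dp":[0,0.03,-0.5],"angular":[0,0,0]},{"dp":[0,0,-0.5],"angular":[0,0,0]},{"dp":[0,0,-0.4],"angular":[0,0,0]},{"dp":[0,0,-0.35],"angular":[0,0,0]},{"dp":[0,0,0],"angular":[0,0,0]},{"dp":[0,0,0],"angular":[0,0,0]}]'
python3 -m crank '[{"dp":[0,0,0],"angular":[0,0,0]},{"dp":[0,0,0],"angular":[0,0,0]},{"dp":[0,0,0],"angular":[0,0,0]},{"dp":[0,0,0],"angular":[0,0,0]},{"dp":[0,0,0],"angular":[0,0,0]},{"dp":[0,0,0],"angular":[0,0,0]},{"dp":[0,0,0],"angular":[0,0,0]},{"dp":[0,0,0],"angular":[0,0,0]},{"dp":[0,0,0],"angular":[0,0,0]},{"dp":[0,0,0],"angular":[0,0,0]}]' 1 50
```

```text
t: 8.1
tcp_pos: [0.537, -0.2784, 0.1225]
tool_rot: [0.693, 0.721, 0.0, 0.0]
force: [0.1, -0.9, -0.0]
finger_gap: 0.599
gripper_force: 0.0
t: 9.1
tcp_pos: [0.537, -0.2789, 0.1229]
tool_rot: [0.693, 0.721, -0.0, 0.001]
force: [-1.2, 0.3, 5.8]
finger_gap: 0.106
gripper_force: 49.7
```

```bash
python3 -m crank '[{"dp":[0,0,0.2],"angular":[0,0,0]},{"dp":[0,0,0.4],"angular":[0,0,0]},{"dp":[0,0,0.5],"angular":[0,0,0]},{"dp":[0,0,0.5],"angular":[0,0,0]},{"dp":[0,0,0.5],"angular":[0,0,0]},{"dp":[0,0,0.5],"angular":[0,0,0]},{"dp":[0,0,0.5],"angular":[0,0,0]},{"dp":[0,0,0.5],"angular":[0,0,0]},{"dp":[0,0,0.5],"angular":[0,0,0]},{"dp":[0,0,0.4],"angular":[0,0,0]},{"dp":[0,0,0.1],"angular":[0,0,0]},{"dp":[0,0,0],"angular":[0,0,0]}]'
python3 -m crank '[{"dp":[0.09,0.3,0],"angular":[0,0,0]},{"dp":[0.09,0.6,0],"angular":[0,0,0]},{"dp":[0.09,0.9,0],"angular":[0,0,0]},{"dp":[0.09,1,0],"angular":[0,0,0]},{"dp":[0.09,1,0],"angular":[0,0,0]},{"dp":[0.09,1,0],"angular":[0,0,0]},{"dp":[0.09,1,0],"angular":[0,0,0]},{"dp":[0.09,1,0],"angular":[0,0,0]},{"dp":[0.09,1,0],"angular":[0,0,0]},{"dp":[0.09,1,0],"angular":[0,0,0]},{"dp":[0.09,1,0],"angular":[0,0,0]},{"dp":[0.09,1,0],"angular":[0,0,0]},{"dp":[0.09,1,0],"angular":[0,0,0]},{"dp":[0.09,1,0],"angular":[0,0,0]},{"dp":[0.09,1,0],"angular":[0,0,0]},{"dp":[0.09,1,0],"angular":[0,0,0]},{"dp":[0.09,1,0],"angular":[0,0,0]},{"dp":[0.09,1,0],"angular":[0,0,0]},{"dp":[0.05,0.9,0],"angular":[0,0,0]},{"dp":[0,0.7,0],"angular":[0,0,0]}]'
python3 -m crank '[{"dp":[0,0,0],"angular":[0,0,0]},{"dp":[0,0,0],"angular":[0,0,0]},{"dp":[0,0,0],"angular":[0,0,0]}]'
python3 -c "
from h import *
s=snap('scene');cv2.imwrite('pics/s3.png',cv2.resize(s['image'][100:320,300:500],None,fx=2.7,fy=2.7))"
```

```text
t: 10.3
tcp_pos: [0.5368, -0.2785, 0.2608]
tool_rot: [0.693, 0.721, 0.0, 0.0]
force: [0.2, -0.2, -1.7]
finger_gap: 0.104
gripper_force: 48.8
t: 12.3
tcp_pos: [0.5851, 0.2766, 0.2593]
tool_rot: [0.692, 0.722, -0.001, -0.001]
force: [0.4, 1.0, -1.1]
finger_gap: 0.108
gripper_force: 48.8
t: 12.6
tcp_pos: [0.5861, 0.2732, 0.2598]
tool_rot: [0.693, 0.721, -0.001, -0.0]
force: [0.3, -0.9, -2.0]
finger_gap: 0.109
gripper_force: 48.8
```

View pics/s3.png

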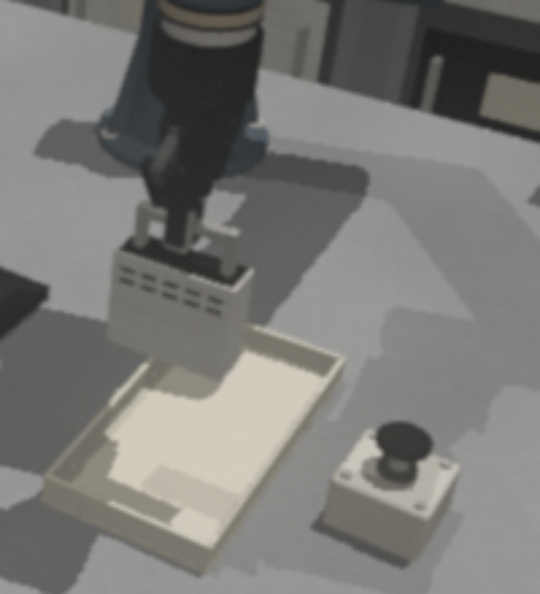

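The cassette hangs level above the tray. I'll lower it to the floor, expecting the TCP at about 0.120.

```bash
python3 -m crank '[{"dp":[0,0,-0.3],"angular":[0,0,0]},{"dp":[0,0,-0.6],"angular":[0,0,0]},{"dp":[0,0,-0.6],"angular":[0,0,0]},{"dp":[0,0,-0.6],"angular":[0,0,0]},{"dp":[0,0,-0.6],"angular":[0,0,0]},{"dp":[0,0,-0.6],"angular":[0,0,0]},{"dp":[0,0,-0.5],"angular":[0,0,0]},{"dp":[0,0,-0.4],"angular":[0,0,0]},{"dp":[0,0,-0.2],"angular":[0,0,0]},{"dp":[0,0,-0.1],"angular":[0,0,0]},{"dp":[0,0,-0.1],"angular":[0,0,0]},{"dp":[0,0,-0.05],"angular":[0,0,0]},{"dp":[0,0,0],"angular":[0,0,0]},{"dp":[0,0,0],"angular":[0,0,0]}]'
```

```text
t: 14.05
tcp_pos: [0.5871, 0.2736, 0.1213]
tool_rot: [0.693, 0.721, 0.0, 0.0]
force: [1.3, 0.2, -2.2]
finger_gap: 0.104
gripper_force: 48.8
```

```bash
python3 -m crank '[{"dp":[0,0,-0.04],"angular":[0,0,0]},{"dp":[0,0,0],"angular":[0,0,0]},{"dp":[0,0,0],"angular":[0,0,0]}]'
```

```text
t: 14.35
tcp_pos: [0.5871, 0.2736, 0.1199]
tool_rot: [0.693, 0.721, 0.0, 0.0]
force: [0.5, 0.9, 0.5]
finger_gap: 0.106
gripper_force: 48.9
```

```bash
python3 -m crank '[{"dp":[0,0,0],"angular":[0,0,0]},{"dp":[0,0,0],"angular":[0,0,0]},{"dp":[0,0,0],"angular":[0,0,0]},{"dp":[0,0,0],"angular":[0,0,0]},{"dp":[0,0,0],"angular":[0,0,0]},{"dp":[0,0,0],"angular":[0,0,0]},{"dp":[0,0,0.2],"angular":[0,0,0]},{"dp":[0,0,0.6],"angular":[0,0,0]},{"dp":[0,0,0.9],"angular":[0,0,0]},{"dp":[0,0,1],"angular":[0,0,0]},{"dp":[0,0,0],"angular":[0,0,0]}]' 0.4
python3 -m crank '[{"dp":[-0.2,-1,0],"angular":[0,0,0]},{"dp":[-0.2,-1,0],"angular":[0,0,0]},{"dp":[-0.2,-1,0],"angular":[0,0,0]},{"dp":[-0.2,-1,0],"angular":[0,0,0]},{"dp":[-0.2,-1,0],"angular":[0,0,0]},{"dp":[-0.2,-1,0],"angular":[0,0,0]},{"dp":[-0.2,-1,0],"angular":[0,0,0]},{"dp":[-0.2,-1,0],"angular":[0,0,0]},{"dp":[-0.2,-1,0],"angular":[0,0,0]},{"dp":[-0.2,-1,0],"angular":[0,0,0]},{"dp":[-0.2,-1,0],"angular":[0,0,0]},{"dp":[-0.2,-1,0],"angular":[0,0,0]},{"dp":[-0.2,-1,0],"angular":[0,0,0]},{"dp":[-0.2,-1,0],"angular":[0,0,0]},{"dp":[-0.2,-1,0],"angular":[0,0,0]},{"dp":[-0.2,-1,0],"angular":[0,0,0]},{"dp":[-0.2,-1,0],"angular":[0,0,0]},{"dp":[-0.2,-1,0],"angular":[0,0,0]},{"dp":[-0.2,-0.53,0],"angular":[0,0,0]},{"dp":[0,0,0],"angular":[0,0,0]}]'
python3 - <<'E'
from h import *
for i in range(1): s=snap(); 
P=cloud(s);g=cv2.cvtColor(s["image"],cv2.COLOR_BGR2GRAY).astype(int)
X=(P[...,0]>.3)&(P[...,0]<.68)&(P[...,2]>.1)&(P[...,2]<.145)
print("tray",blobs(s,X&(P[...,1]>.15)&(P[...,1]<.4),.125))
print("rack",blobs(s,X&(P[...,1]<-.15),.13))
print(sense()["tcp_pos"])
cv2.imwrite("pics/t1.png",s["image"])
E
```

```text
t: 15.45
tcp_pos: [0.5899, 0.2744, 0.2059]
tool_rot: [0.693, 0.721, 0.004, 0.003]
force: [0.6, -0.1, 0.6]
finger_gap: 0.6
gripper_force: 0.0
t: 17.45
tcp_pos: [0.4723, -0.2843, 0.2004]
tool_rot: [0.694, 0.72, -0.0, 0.0]
force: [1.1, -0.1, -0.2]
finger_gap: 0.6
gripper_force: 0.0
tray [(584.9, 272.1, 82, 12, -87.8)]
rack [(472.5, -264.4, 48, 9, -86.3)]
[ 0.47232601 -0.28258944  0.20032003]
```

View pics/t1.png

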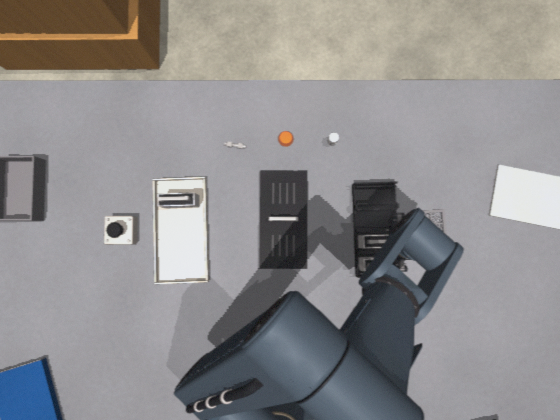

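The first cassette stands in the tray at (178,199), and the gripper is over the middle one. The cover hasn't moved.

```bash
python3 -m crank '[{"dp":[0.03,0,-0.5],"angular":[0,0,0]},{"dp":[0,0,-0.5],"angular":[0,0,0]},{"dp":[0,0,-0.5],"angular":[0,0,0]},{"dp":[0,0,-0.5],"angular":[0,0,0]},{"dp":[0,0,-0.4],"angular":[0,0,0]},{"dp":[0,0,-0.2],"angular":[0,0,0]},{"dp":[0,0,0],"angular":[0,0,0]},{"dp":[0,0,0],"angular":[0,0,0]}]'
python3 -m crank '[{"dp":[0,0,0],"angular":[0,0,0]},{"dp":[0,0,0],"angular":[0,0,0]},{"dp":[0,0,0],"angular":[0,0,0]},{"dp":[0,0,0],"angular":[0,0,0]},{"dp":[0,0,0],"angular":[0,0,0]},{"dp":[0,0,0],"angular":[0,0,0]},{"dp":[0,0,0],"angular":[0,0,0]},{"dp":[0,0,0],"angular":[0,0,0]},{"dp":[0,0,0],"angular":[0,0,0]}]' 1
python3 -m crank '[{"dp":[0,0,0.2],"angular":[0,0,0]},{"dp":[0,0,0.4],"angular":[0,0,0]},{"dp":[0,0,0.5],"angular":[0,0,0]},{"dp":[0,0,0.5],"angular":[0,0,0]},{"dp":[0,0,0.5],"angular":[0,0,0]},{"dp":[0,0,0.5],"angular":[0,0,0]},{"dp":[0,0,0.5],"angular":[0,0,0]},{"dp":[0,0,0.5],"angular":[0,0,0]},{"dp":[0,0,0.5],"angular":[0,0,0]},{"dp":[0,0,0.4],"angular":[0,0,0]},{"dp":[0,0,0.1],"angular":[0,0,0]},{"dp":[0,0,0],"angular":[0,0,0]}]'
```

```text
t: 18.3
tcp_pos: [0.4741, -0.2823, 0.1229]
tool_rot: [0.693, 0.721, 0.0, 0.0]
force: [-0.6, 0.1, 0.4]
finger_gap: 0.6
gripper_force: 0.0
t: 19.2
tcp_pos: [0.4739, -0.2828, 0.1232]
tool_rot: [0.693, 0.721, -0.0, 0.0]
force: [-1.6, 0.9, 6.0]
finger_gap: 0.108
gripper_force: 49.7
t: 20.4
tcp_pos: [0.4738, -0.2824, 0.261]
tool_rot: [0.693, 0.721, 0.0, 0.0]
force: [0.0, -0.3, -1.5]
finger_gap: 0.103
gripper_force: 48.9
```

```bash
python3 -m crank '[{"dp":[0.05,0.3,0],"angular":[0,0,0]},{"dp":[0.05,0.6,0],"angular":[0,0,0]},{"dp":[0.05,0.9,0],"angular":[0,0,0]},{"dp":[0.05,1,0],"angular":[0,0,0]},{"dp":[0.05,1,0],"angular":[0,0,0]},{"dp":[0.05,1,0],"angular":[0,0,0]},{"dp":[0.05,1,0],"angular":[0,0,0]},{"dp":[0.05,1,0],"angular":[0,0,0]},{"dp":[0.05,1,0],"angular":[0,0,0]},{"dp":[0.05,1,0],"angular":[0,0,0]},{"dp":[0.05,1,0],"angular":[0,0,0]},{"dp":[0.05,1,0],"angular":[0,0,0]},{"dp":[0.05,1,0],"angular":[0,0,0]},{"dp":[0.05,1,0],"angular":[0,0,0]},{"dp":[0.05,1,0],"angular":[0,0,0]},{"dp":[0.05,1,0],"angular":[0,0,0]},{"dp":[0.05,1,0],"angular":[0,0,0]},{"dp":[0.05,1,0],"angular":[0,0,0]},{"dp":[0.05,0.9,0],"angular":[0,0,0]},{"dp":[0.05,0.7,0],"angular":[0,0,0]}]'
python3 -m crank '[{"dp":[0,0,0],"angular":[0,0,0]},{"dp":[0,0,0],"angular":[0,0,0]},{"dp":[0,0,-0.3],"angular":[0,0,0]},{"dp":[0,0,-0.6],"angular":[0,0,0]},{"dp":[0,0,-0.6],"angular":[0,0,0]},{"dp":[0,0,-0.6],"angular":[0,0,0]},{"dp":[0,0,-0.6],"angular":[0,0,0]},{"dp":[0,0,-0.6],"angular":[0,0,0]},{"dp":[0,0,-0.5],"angular":[0,0,0]},{"dp":[0,0,-0.4],"angular":[0,0,0]},{"dp":[0,0,-0.2],"angular":[0,0,0]},{"dp":[0,0,-0.1],"angular":[0,0,0]},{"dp":[0,0,-0.1],"angular":[0,0,0]},{"dp":[0,0,-0.08],"angular":[0,0,0]},{"dp":[0,0,0],"angular":[0,0,0]},{"dp":[0,0,0],"angular":[0,0,0]}]'
```

```text
t: 22.4
tcp_pos: [0.5016, 0.2722, 0.2597]
tool_rot: [0.692, 0.722, -0.001, -0.001]
force: [-0.8, -0.1, -3.2]
finger_gap: 0.105
gripper_force: 48.9
t: 24.0
tcp_pos: [0.504, 0.2697, 0.1206]
tool_rot: [0.693, 0.721, 0.0, 0.0]
force: [-0.5, 0.4, -2.0]
finger_gap: 0.101
gripper_force: 48.9
```

```bash
python3 -m crank '[{"dp":[0,0,-0.03],"angular":[0,0,0]},{"dp":[0,0,0],"angular":[0,0,0]},{"dp":[0,0,0],"angular":[0,0,0]}]'
python3 -m crank '[{"dp":[0,0,0],"angular":[0,0,0]},{"dp":[0,0,0],"angular":[0,0,0]},{"dp":[0,0,0],"angular":[0,0,0]},{"dp":[0,0,0],"angular":[0,0,0]},{"dp":[0,0,0],"angular":[0,0,0]},{"dp":[0,0,0],"angular":[0,0,0]},{"dp":[0,0,0.2],"angular":[0,0,0]},{"dp":[0,0,0.6],"angular":[0,0,0]},{"dp":[0,0,0.9],"angular":[0,0,0]},{"dp":[0,0,1],"angular":[0,0,0]},{"dp":[0,0,0],"angular":[0,0,0]}]' 0.4
python3 -m crank '[{"dp":[-0.163,-1,0],"angular":[0,0,0]},{"dp":[-0.163,-1,0],"angular":[0,0,0]},{"dp":[-0.163,-1,0],"angular":[0,0,0]},{"dp":[-0.163,-1,0],"angular":[0,0,0]},{"dp":[-0.163,-1,0],"angular":[0,0,0]},{"dp":[-0.163,-1,0],"angular":[0,0,0]},{"dp":[-0.163,-1,0],"angular":[0,0,0]},{"dp":[-0.163,-1,0],"angular":[0,0,0]},{"dp":[-0.163,-1,0],"angular":[0,0,0]},{"dp":[-0.163,-1,0],"angular":[0,0,0]},{"dp":[-0.163,-1,0],"angular":[0,0,0]},{"dp":[-0.163,-1,0],"angular":[0,0,0]},{"dp":[-0.163,-1,0],"angular":[0,0,0]},{"dp":[-0.163,-1,0],"angular":[0,0,0]},{"dp":[-0.163,-1,0],"angular":[0,0,0]},{"dp":[-0.163,-1,0],"angular":[0,0,0]},{"dp":[-0.163,-1,0],"angular":[0,0,0]},{"dp":[-0.163,-1,0],"angular":[0,0,0]},{"dp":[-0.163,-0.45,0],"angular":[0,0,0]},{"dp":[0,0,0],"angular":[0,0,0]}]'
python3 -m crank '[{"dp":[0,0,0],"angular":[0,0,0]}]'
python3 - <<'E'
from h import *
s=snap(); P=cloud(s)
X=(P[...,0]>.3)&(P[...,0]<.68)&(P[...,2]>.1)&(P[...,2]<.145)
print("tray",blobs(s,X&(P[...,1]>.15)&(P[...,1]<.4),.125))
print("rack",blobs(s,X&(P[...,1]<-.15),.13))
E
```

```text
t: 24.3
tcp_pos: [0.5042, 0.2698, 0.1202]
tool_rot: [0.693, 0.721, 0.001, 0.0]
force: [-0.8, 0.9, 4.4]
finger_gap: 0.109
gripper_force: 49.8
t: 25.4
tcp_pos: [0.5065, 0.2705, 0.2048]
tool_rot: [0.693, 0.721, 0.004, 0.002]
force: [0.9, 0.8, 0.7]
finger_gap: 0.599
gripper_force: 0.0
t: 27.4
tcp_pos: [0.4103, -0.2852, 0.2]
tool_rot: [0.694, 0.72, 0.0, -0.0]
force: [0.1, 0.1, -0.3]
finger_gap: 0.604
gripper_force: 0.0
t: 27.5
tcp_pos: [0.4103, -0.2827, 0.1999]
tool_rot: [0.693, 0.721, 0.0, -0.001]
force: [-1.4, -0.0, 0.0]
finger_gap: 0.603
gripper_force: 0.0
tray [(503.3, 265.4, 82, 10, -87.3), (585.7, 270.8, 85, 11, -89.9)]
rack [(410.8, -266.2, 47, 10, -89.9)]
```

```bash
python3 -m crank '[{"dp":[0.02,-0.02,-0.5],"angular":[0,0,0]},{"dp":[0,0,-0.5],"angular":[0,0,0]},{"dp":[0,0,-0.5],"angular":[0,0,0]},{"dp":[0,0,-0.5],"angular":[0,0,0]},{"dp":[0,0,-0.4],"angular":[0,0,0]},{"dp":[0,0,-0.2],"angular":[0,0,0]},{"dp":[0,0,0],"angular":[0,0,0]},{"dp":[0,0,0],"angular":[0,0,0]}]'
python3 -m crank '[{"dp":[0,0,0],"angular":[0,0,0]},{"dp":[0,0,0],"angular":[0,0,0]},{"dp":[0,0,0],"angular":[0,0,0]},{"dp":[0,0,0],"angular":[0,0,0]},{"dp":[0,0,0],"angular":[0,0,0]},{"dp":[0,0,0],"angular":[0,0,0]},{"dp":[0,0,0],"angular":[0,0,0]},{"dp":[0,0,0],"angular":[0,0,0]},{"dp":[0,0,0],"angular":[0,0,0]}]' 1
python3 -m crank '[{"dp":[0,0,0.2],"angular":[0,0,0]},{"dp":[0,0,0.4],"angular":[0,0,0]},{"dp":[0,0,0.5],"angular":[0,0,0]},{"dp":[0,0,0.5],"angular":[0,0,0]},{"dp":[0,0,0.5],"angular":[0,0,0]},{"dp":[0,0,0.5],"angular":[0,0,0]},{"dp":[0,0,0.5],"angular":[0,0,0]},{"dp":[0,0,0.5],"angular":[0,0,0]},{"dp":[0,0,0.5],"angular":[0,0,0]},{"dp":[0,0,0.4],"angular":[0,0,0]},{"dp":[0,0,0.1],"angular":[0,0,0]},{"dp":[0,0,0],"angular":[0,0,0]}]'
```

```text
t: 28.35
tcp_pos: [0.4117, -0.2845, 0.1226]
tool_rot: [0.693, 0.721, -0.0, 0.0]
force: [0.3, 0.6, 0.3]
finger_gap: 0.602
gripper_force: 0.0
t: 29.25
tcp_pos: [0.4115, -0.2848, 0.1228]
tool_rot: [0.693, 0.721, -0.0, 0.0]
force: [-1.6, -1.4, 6.1]
finger_gap: 0.106
gripper_force: 49.3
t: 30.45
tcp_pos: [0.4115, -0.2845, 0.2608]
tool_rot: [0.693, 0.721, 0.0, 0.0]
force: [-0.9, 0.3, -2.7]
finger_gap: 0.109
gripper_force: 49.0
```

```bash
python3 -m crank '[{"dp":[0.02,0.3,0],"angular":[0,0,0]},{"dp":[0.02,0.6,0],"angular":[0,0,0]},{"dp":[0.02,0.9,0],"angular":[0,0,0]},{"dp":[0.02,1,0],"angular":[0,0,0]},{"dp":[0.02,1,0],"angular":[0,0,0]},{"dp":[0.02,1,0],"angular":[0,0,0]},{"dp":[0.02,1,0],"angular":[0,0,0]},{"dp":[0.02,1,0],"angular":[0,0,0]},{"dp":[0.02,1,0],"angular":[0,0,0]},{"dp":[0.02,1,0],"angular":[0,0,0]},{"dp":[0.02,1,0],"angular":[0,0,0]},{"dp":[0.02,1,0],"angular":[0,0,0]},{"dp":[0.02,1,0],"angular":[0,0,0]},{"dp":[0.02,1,0],"angular":[0,0,0]},{"dp":[0.02,1,0],"angular":[0,0,0]},{"dp":[0.02,1,0],"angular":[0,0,0]},{"dp":[0.02,1,0],"angular":[0,0,0]},{"dp":[0.02,1,0],"angular":[0,0,0]},{"dp":[0.02,0.9,0],"angular":[0,0,0]},{"dp":[0.02,0.7,0],"angular":[0,0,0]}]'
python3 -m crank '[{"dp":[0,0,0],"angular":[0,0,0]},{"dp":[0,0,0],"angular":[0,0,0]},{"dp":[0,0,-0.3],"angular":[0,0,0]},{"dp":[0,0,-0.6],"angular":[0,0,0]},{"dp":[0,0,-0.6],"angular":[0,0,0]},{"dp":[0,0,-0.6],"angular":[0,0,0]},{"dp":[0,0,-0.6],"angular":[0,0,0]},{"dp":[0,0,-0.6],"angular":[0,0,0]},{"dp":[0,0,-0.5],"angular":[0,0,0]},{"dp":[0,0,-0.4],"angular":[0,0,0]},{"dp":[0,0,-0.2],"angular":[0,0,0]},{"dp":[0,0,-0.1],"angular":[0,0,0]},{"dp":[0,0,-0.1],"angular":[0,0,0]},{"dp":[0,0,-0.08],"angular":[0,0,0]},{"dp":[0,0,0],"angular":[0,0,0]},{"dp":[0,0,0],"angular":[0,0,0]}]'
```

```text
t: 32.45
tcp_pos: [0.4212, 0.2696, 0.2595]
tool_rot: [0.692, 0.722, -0.001, -0.001]
force: [0.6, 0.0, -2.5]
finger_gap: 0.106
gripper_force: 49.0
t: 34.05
tcp_pos: [0.4236, 0.2676, 0.1202]
tool_rot: [0.693, 0.721, 0.0, 0.0]
force: [0.8, -0.0, -3.9]
finger_gap: 0.108
gripper_force: 49.0
```

```bash
python3 -m crank '[{"dp":[0,0,-0.04],"angular":[0,0,0]},{"dp":[0,0,0],"angular":[0,0,0]},{"dp":[0,0,0],"angular":[0,0,0]}]'
python3 -m crank '[{"dp":[0,0,0],"angular":[0,0,0]},{"dp":[0,0,0],"angular":[0,0,0]},{"dp":[0,0,0],"angular":[0,0,0]},{"dp":[0,0,0],"angular":[0,0,0]},{"dp":[0,0,0],"angular":[0,0,0]},{"dp":[0,0,0],"angular":[0,0,0]},{"dp":[0,0,0.2],"angular":[0,0,0]},{"dp":[0,0,0.6],"angular":[0,0,0]},{"dp":[0,0,0.9],"angular":[0,0,0]},{"dp":[0,0,1],"angular":[0,0,0]},{"dp":[0,0,1],"angular":[0,0,0]},{"dp":[0,0,0],"angular":[0,0,0]},{"dp":[0,0,0],"angular":[0,0,0]}]' 0.4
python3 - <<'E'
from h import *
s=snap(); P=cloud(s);g=cv2.cvtColor(s["image"],cv2.COLOR_BGR2GRAY).astype(int)
cv2.imwrite("pics/t2.png",s["image"]); np.savez("top2.npz",**s)
X=(P[...,0]>.3)&(P[...,0]<.7)
print("tray",blobs(s,X&(P[...,2]>.1)&(P[...,2]<.145)&(P[...,1]>.15)&(P[...,1]<.4),.125))
print("rack",blobs(s,X&(P[...,1]<-.15)&(P[...,1]>-.37)&(P[...,2]>.025)&(P[...,2]<.075),.045,5000))
print("rackhi",blobs(s,X&(P[...,1]<-.15)&(P[...,1]>-.37)&(P[...,2]>.045)&(P[...,2]<.075),.06,50))
print("coverbar",blobs(s,X&(abs(P[...,1])<.13)&(g>150)&(P[...,2]>.03)&(P[...,2]<.08),.055))
print("cover",blobs(s,X&(abs(P[...,1])<.13)&(g<75)&(P[...,2]<.03)&(P[...,2]>.009),.015,5000))
b=X&(abs(P[...,1])<.13)&(g>150)&(P[...,2]>.03)&(P[...,2]<.08); print(np.median(P[b],0))
E
```

```text
t: 34.35
tcp_pos: [0.4239, 0.2677, 0.1198]
tool_rot: [0.693, 0.721, 0.001, 0.0]
force: [-0.7, -0.1, 5.4]
finger_gap: 0.106
gripper_force: 50.1
t: 35.65
tcp_pos: [0.4236, 0.2675, 0.2305]
tool_rot: [0.693, 0.721, 0.001, 0.0]
force: [-0.2, -0.4, -0.8]
finger_gap: 0.599
gripper_force: 0.0
tray [(423.7, 250.8, 55, 8, -89.9), (503.3, 265.4, 82, 10, -87.3), (585.7, 270.8, 85, 11, -89.9)]
rack [(455.7, -284.2, 165, 127, 1.5), (574.0, -281.1, 126, 56, 89.5)]
rackhi [(377.1, -285.3, 121, 5, -87.7), (386.7, -284.0, 113, 5, -88.2), (442.5, -283.4, 122, 20, -88.1), (506.1, -281.3, 122, 20, -88.3), (569.8, -279.3, 122, 20, -88.1), (625.1, -277.5, 112, 6, -87.4), (635.1, -277.6, 117, 6, -88.3)]
coverbar [(534.6, -19.8, 75, 8, -89.9)]
cover [(534.3, -17.6, 279, 134, -0.1)]
[ 0.53602651 -0.02120146  0.0540704 ]
```

View pics/t2.png

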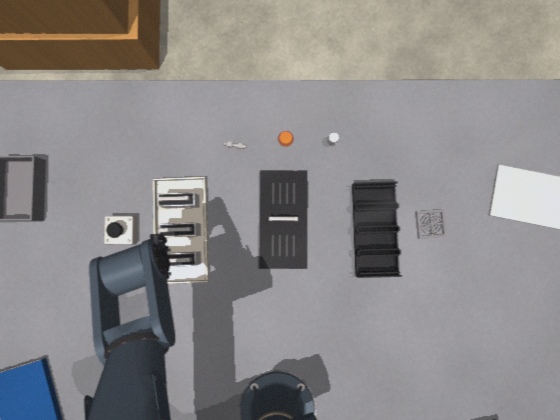

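The rack is empty and all three cassettes stand in the tray, at rows 200, 230 and 259. The cover bar is at (283,218), unmoved.

```bash
python3 -m crank '[{"dp":[0.37,-0.96,0],"angular":[0,0,-0.23]},{"dp":[0.37,-0.96,0],"angular":[0,0,-0.23]},{"dp":[0.37,-0.96,0],"angular":[0,0,-0.23]},{"dp":[0.37,-0.96,0],"angular":[0,0,-0.23]},{"dp":[0.37,-0.96,0],"angular":[0,0,-0.23]},{"dp":[0.37,-0.96,0],"angular":[0,0,-0.23]},{"dp":[0.37,-0.96,0],"angular":[0,0,-0.23]},{"dp":[0.37,-0.96,-0.5],"angular":[0,0,-0.23]},{"dp":[0.37,-0.96,-0.9],"angular":[0,0,-0.23]},{"dp":[0.37,-0.96,-0.9],"angular":[0,0,-0.23]},{"dp":[0,0,-0.9],"angular":[0,0,0]},{"dp":[0,0,0],"angular":[0,0,0]},{"dp":[0,0,0],"angular":[0,0,0]}]'
python3 -c "
from h import *
s=snap('scene');cv2.imwrite('pics/s4.png',cv2.resize(s['image'][120:280,190:350],None,fx=3.5,fy=3.5))"
```

```text
t: 37.0
tcp_pos: [0.5331, -0.0202, 0.1325]
tool_rot: [0.707, 0.707, -0.001, -0.002]
force: [1.2, 0.5, -0.7]
finger_gap: 0.596
gripper_force: 0.0
```

View pics/s4.png

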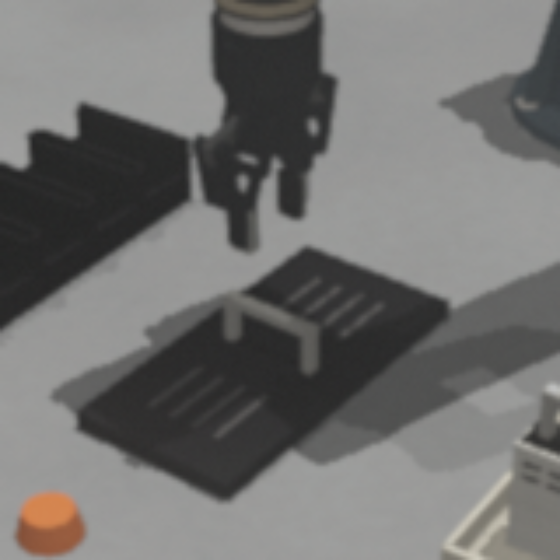

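The fingers, at crop (243,245) and (292,215), straddle the cover bar, which runs from (230,300) to (318,330).

```bash
python3 -m crank '[{"dp":[0.04,0.03,-0.5],"angular":[0,0,0]},{"dp":[0,0,-0.5],"angular":[0,0,0]},{"dp":[0,0,-0.5],"angular":[0,0,0]},{"dp":[0,0,-0.5],"angular":[0,0,0]},{"dp":[0,0,-0.4],"angular":[0,0,0]},{"dp":[0,0,-0.3],"angular":[0,0,0]},{"dp":[0,0,-0.08],"angular":[0,0,0]},{"dp":[0,0,0],"angular":[0,0,0]},{"dp":[0,0,0],"angular":[0,0,0]}]'
python3 -m crank '[{"dp":[0,0,0],"angular":[0,0,0]},{"dp":[0,0,0],"angular":[0,0,0]},{"dp":[0,0,0],"angular":[0,0,0]},{"dp":[0,0,0],"angular":[0,0,0]},{"dp":[0,0,0],"angular":[0,0,0]},{"dp":[0,0,0],"angular":[0,0,0]},{"dp":[0,0,0],"angular":[0,0,0]},{"dp":[0,0,0],"angular":[0,0,0]},{"dp":[0,0,0],"angular":[0,0,0]}]' 1 70
python3 -m crank '[{"dp":[0,0,0.2],"angular":[0,0,0]},{"dp":[0,0,0.4],"angular":[0,0,0]},{"dp":[0,0,0.6],"angular":[0,0,0]},{"dp":[0,0,0.6],"angular":[0,0,0]},{"dp":[0,0,0.6],"angular":[0,0,0]},{"dp":[0,0,0.6],"angular":[0,0,0]},{"dp":[0,0,0.6],"angular":[0,0,0]},{"dp":[0,0,0.6],"angular":[0,0,0]},{"dp":[0,0,0.4],"angular":[0,0,0]},{"dp":[0,0,0],"angular":[0,0,0]},{"dp":[0,0,0],"angular":[0,0,0]}]'
python3 - <<'E'
from h import *
s=snap(); cv2.imwrite("pics/t3.png",s["image"][130:330,200:460])
P=cloud(s)
m=(P[...,2]>.11)&(P[...,2]<.17)&(P[...,0]>.4)&(abs(P[...,1])<.15)
print(blobs(s,m,.15,1000))
E
```

```text
t: 37.95
tcp_pos: [0.5361, -0.0197, 0.0508]
tool_rot: [0.707, 0.707, 0.0, 0.0]
force: [1.3, 1.1, 0.6]
finger_gap: 0.595
gripper_force: 0.0
t: 38.85
tcp_pos: [0.5358, -0.0197, 0.0508]
tool_rot: [0.707, 0.707, 0.0, 0.0]
force: [-1.2, 0.1, 4.2]
finger_gap: 0.099
gripper_force: 68.8
t: 39.95
tcp_pos: [0.5353, -0.0196, 0.1882]
tool_rot: [0.707, 0.707, -0.0, -0.0]
force: [0.4, 0.1, -3.2]
finger_gap: 0.098
gripper_force: 68.5
[(476.7, -5.5, 109, 57, 76.1), (631.5, -19.2, 138, 89, 89.8)]
```

View pics/t3.png

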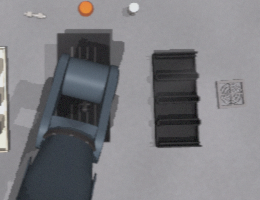

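The cover hangs level in the grip, and its front edge shows a yaw of about 0. Next I carry it over the rack.

```bash
python3 -m crank '[{"dp":[-0.098,-0.4,0],"angular":[0,0,0.19]},{"dp":[-0.098,-0.8,0],"angular":[0,0,0.19]},{"dp":[-0.098,-0.9,0],"angular":[0,0,0.19]},{"dp":[-0.098,-0.9,0],"angular":[0,0,0.19]},{"dp":[-0.098,-0.9,0],"angular":[0,0,0.19]},{"dp":[-0.098,-0.9,0],"angular":[0,0,0.19]},{"dp":[-0.098,-0.9,0],"angular":[0,0,0.19]},{"dp":[-0.098,-0.9,0],"angular":[0,0,0.19]},{"dp":[-0.098,-0.9,0],"angular":[0,0,0.19]},{"dp":[-0.098,-0.8,0],"angular":[0,0,0.19]},{"dp":[0,-0.41,0],"angular":[0,0,0]},{"dp":[0,0,-0.3],"angular":[0,0,0]},{"dp":[0,0,-0.6],"angular":[0,0,0]},{"dp":[0,0,-0.6],"angular":[0,0,0]},{"dp":[0,0,-0.4],"angular":[0,0,0]},{"dp":[0,0,-0.2],"angular":[0,0,0]},{"dp":[0,0,0],"angular":[0,0,0]},{"dp":[0,0,0],"angular":[0,0,0]},{"dp":[0,0,0],"angular":[0,0,0]}]'
python3 - <<'E'
from h import *
for n in("scene","top"):
    s=snap(n)
    c=s["image"][90:240,130:290] if n=="scene" else s["image"][150:300,320:460]
    cv2.imwrite(f"pics/{n}5.png",cv2.resize(c,None,fx=3.5,fy=3.5))
print(sense()["tcp_pos"])
P=cloud(s)
m=(P[...,2]>.065)&(P[...,2]<.1)&(P[...,0]>.3)&(P[...,1]<-.18)&(P[...,1]>-.4)
print(blobs(s,m,.082,500))
E
```

```text
t: 41.9
tcp_pos: [0.5068, -0.2812, 0.1261]
tool_rot: [0.695, 0.719, 0.0, 0.001]
force: [0.2, 0.5, -2.7]
finger_gap: 0.096
gripper_force: 68.5
[ 0.5066926  -0.28127176  0.12609929]
[(458.4, -344.7, 34, 20, 50.0), (510.9, -281.5, 277, 141, 1.9)]
```

View pics/scene5.png

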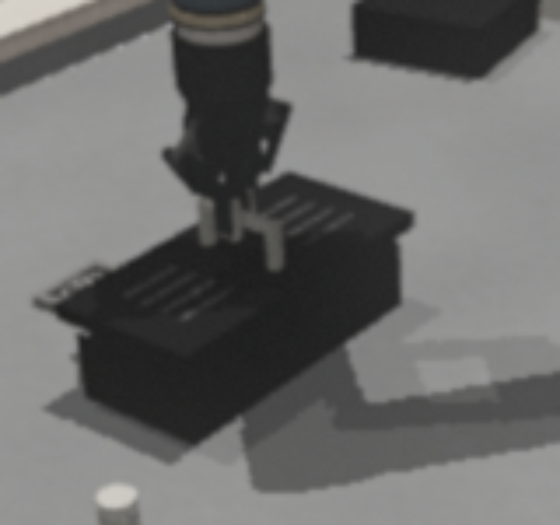

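View pics/top5.png

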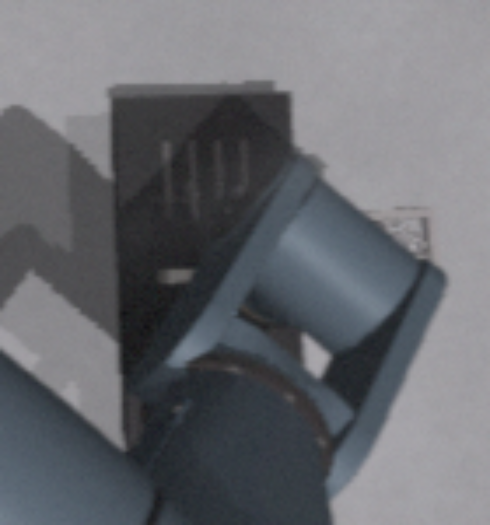

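The cover is over the rack with its yaw matched at about 1.9°, and the skirt is still above the rim. The fan guard is clear. Lowering slowly.

```bash
python3 -m crank '[{"dp":[-0.02,0,-0.2],"angular":[0,0,0]},{"dp":[0,0,-0.2],"angular":[0,0,0]},{"dp":[0,0,-0.1],"angular":[0,0,0]},{"dp":[0,0,-0.1],"angular":[0,0,0]},{"dp":[0,0,0],"angular":[0,0,0]},{"dp":[0,0,0],"angular":[0,0,0]}]'
python3 -m crank '[{"dp":[0,0,-0.1],"angular":[0,0,0]},{"dp":[0,0,-0.1],"angular":[0,0,0]},{"dp":[0,0,-0.06],"angular":[0,0,0]},{"dp":[0,0,0],"angular":[0,0,0]},{"dp":[0,0,0],"angular":[0,0,0]}]'
```

```text
t: 42.6
tcp_pos: [0.5057, -0.281, 0.1072]
tool_rot: [0.695, 0.719, -0.0, -0.0]
force: [0.1, 0.5, -2.6]
finger_gap: 0.099
gripper_force: 68.5
t: 43.1
tcp_pos: [0.5057, -0.281, 0.0994]
tool_rot: [0.695, 0.719, 0.0, -0.0]
force: [0.3, 0.2, -3.2]
finger_gap: 0.098
gripper_force: 68.5
```

It went over the rim without contact. I'll go down to the stop, release, rise and check.

```bash
python3 -m crank '[{"dp":[0,0,-0.05],"angular":[0,0,0]},{"dp":[0,0,0],"angular":[0,0,0]},{"dp":[0,0,0],"angular":[0,0,0]}]'
python3 -m crank '[{"dp":[0,0,0],"angular":[0,0,0]},{"dp":[0,0,0],"angular":[0,0,0]},{"dp":[0,0,0],"angular":[0,0,0]},{"dp":[0,0,0],"angular":[0,0,0]},{"dp":[0,0,0],"angular":[0,0,0]},{"dp":[0,0,0],"angular":[0,0,0]},{"dp":[0,0,0.2],"angular":[0,0,0]},{"dp":[0,0,0.6],"angular":[0,0,0]},{"dp":[0,0,1],"angular":[0,0,0]},{"dp":[0,0,1],"angular":[0,0,0]},{"dp":[0,0,1],"angular":[0,0,0]}]' 0.4
python3 -m crank '[{"dp":[0,1,0.3],"angular":[0,0,0]},{"dp":[0,1,0.3],"angular":[0,0,0]},{"dp":[0,1,0.3],"angular":[0,0,0]},{"dp":[0,1,0],"angular":[0,0,0]},{"dp":[0,1,0],"angular":[0,0,0]},{"dp":[0,1,0],"angular":[0,0,0]},{"dp":[0,1,0],"angular":[0,0,0]},{"dp":[0,1,0],"angular":[0,0,0]},{"dp":[0,1,0],"angular":[0,0,0]},{"dp":[0,1,0],"angular":[0,0,0]},{"dp":[0,0,0],"angular":[0,0,0]},{"dp":[0,0,0],"angular":[0,0,0]}]'
python3 - <<'E'
from h import *
s=snap(); P=cloud(s); cv2.imwrite("pics/t6.png",s["image"])
Y=P[...,1]; m=(P[...,2]>.065)&(P[...,2]<.09)&(P[...,0]>.3)&(Y<-.18)&(Y>-.4)
print("cover",blobs(s,m,.078,5000))
g=cv2.cvtColor(s["image"],cv2.COLOR_BGR2GRAY).astype(int)
print("bar",blobs(s,(g>140)&(P[...,2]>.085)&(Y<-.2)&(Y>-.36)&(P[...,0]>.4)&(P[...,0]<.6),.103))
A=np.c_[P[m][:,:2],np.ones(m.sum())]; print("plane",np.linalg.lstsq(A,P[m][:,2],rcond=None)[0],np.median(P[m][:,2]))
print("tray",blobs(s,(P[...,2]>.1)&(P[...,2]<.145)&(Y>.15)&(Y<.36)&(P[...,0]>.35)&(P[...,0]<.65),.125))
print(sense()["force"],sense()["tcp_pos"])
E
```

```text
t: 43.4
tcp_pos: [0.5059, -0.2811, 0.0988]
tool_rot: [0.695, 0.719, 0.0, 0.0]
force: [-1.3, 1.1, 4.9]
finger_gap: 0.096
gripper_force: 69.5
t: 44.5
tcp_pos: [0.5055, -0.2809, 0.2135]
tool_rot: [0.695, 0.719, 0.0, -0.0]
force: [0.5, 0.6, 0.3]
finger_gap: 0.598
gripper_force: 0.0
t: 45.7
tcp_pos: [0.5056, 0.0195, 0.2394]
tool_rot: [0.695, 0.719, 0.0, 0.0]
force: [-1.1, -0.8, 0.4]
finger_gap: 0.598
gripper_force: 0.0
cover []
bar [(501.0, -276.8, 78, 8, -89.9)]
plane [-7.36344833e-05  2.13954867e-04  6.66400004e-02] 0.06611608005065683
tray [(423.0, 264.0, 82, 10, -87.2), (503.3, 265.4, 82, 10, -87.3), (585.7, 272.1, 82, 11, -89.9)]
[-0.96812511  0.35140711 -0.22834061] [0.50580937 0.01875846 0.23936082]
```

View pics/t6.png

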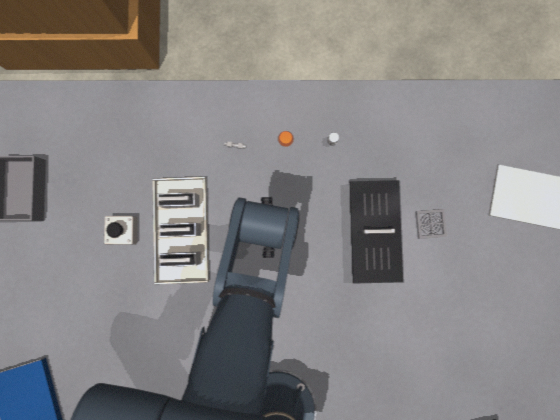

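The cover sits flat on the rack at (376,231), with its bar at (379,231). Three cassettes stand in the tray, the plunger is free, and the small parts are where they were. I'll do a quick plate level check, then sign off.

```bash
python3 - <<'E'
from h import *
s=snap(); P=cloud(s); Y=P[...,1]
m=(P[...,2]>.05)&(P[...,2]<.08)&(P[...,0]>.3)&(P[...,0]<.7)&(Y<-.18)&(Y>-.4)
print("cover",blobs(s,m,.063,5000))
A=np.c_[P[m][:,:2],np.ones(m.sum())]; print(np.linalg.lstsq(A,P[m][:,2],rcond=None)[0],np.median(P[m][:,2]))
b=blobs(s,m,.063,5000)
if b and abs(b[0][0]-506)<8 and abs(b[0][1]+281)<8 and abs(np.median(P[m][:,2])-.063)<.003:
    from station import order; print(order.sign_off())
E
```

```text
cover [(500.3, -276.2, 282, 140, 1.4)]
[ 3.33847520e-05 -3.96368708e-03  6.14379079e-02] 0.06253840872413519
the job is handed in; nothing more can be done
None
```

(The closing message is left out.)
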